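# Load a resin test block into the light tester

## Robot

A 6-joint arm with a two-finger parallel gripper is mounted at the origin on a cart in front of the work surface, level with it; the furniture and walls round the work are solid. World frame = base frame: x ahead of the robot, y to its left, z up, the work surface at z = 0. Lengths are in m, angles in rad, forces in N, time in s.
With the tool pointing down it reaches from about 0.35 to 0.975 m from the base axis. Payload 4.9 kg.
Tool frame: the origin (TCP) lies midway between the tips of the shut fingers; the grasp point (between the pads) lies 19 mm behind it; z points along the fingers, y is the direction in which the jaws open and shut (so a half turn about z gives the same grasp; the last joint's range is limited). The gripper opens to 85 mm and grips with 20 to 120 N. Pads are 22 mm wide; open, the fingers measure 114 mm over their backs; the gripper's body (76 mm by 85 mm) begins 54 mm behind the grasp point. The pads swing forward as they close: fully open they stand 13 mm farther back than shut.
Start: joints at [-1.299, 0.053, 1.613, -0, 1.476, -0.119], TCP at [0.238, -0.578, 0.202] pointing down, gripper open.
Joint ranges: [-3.01, 3.01], [-1.01, 2.22], [0.06, 2.58], [-1.02, 4.17], [0.09, 2.62], [-3.14, 3.14]. Speed limits (rad/s): [2.57, 2.57, 3.14, 3.14, 3.14, 3.14].

## Interface

Orientations are given as a rotation vector (axis times angle).
In Python, from station import ctrl gives the robot as it stands.
- The arm moves only by the tool jog_arm, never from a script. Its argument "steps" is a list of rows, each an object of numbers: "dx", "dy", "dz": the shift along the world's x, y, z in units of 60 mm (1.0 is 60 mm); "twist": the turn about the world's z in units of 10 degrees (1.0 is 10 degrees). A call has 1 to 5 rows; each row is the pose to reach, as a shift and turn from the pose measured when the call began; what a row does not reach only later rows make up. A row lasts 1/8 s, in which the tool goes at most 62.5 mm and 10.7 degrees, less where a joint would pass 70% of its speed; a pose out of reach is approached as far as the arm can. A call with a gripper value outside its range is refused whole. "gripper" is the closure in counts, from 0 (fully open) to 255 (shut), set as the call begins (left out, the last holds). The fingers move at their own pace and stop on an object; "newtons" is the grip in N (left out, the last holds). Time passes only in rows, so rows that repeat a pose let the fingers close. It gives the time, the measured TCP pose, the force and the opening at its end, in the units of the state.
- ctrl.get_obs(): the state, without advancing time (a new reading comes with each control period).
- ctrl.get_image(name): name is "scene" or "top"; returns a dict with "frame" (384x512x3 uint8, red, green, blue), "range_z" (384x512 float32, m along the optical axis (not along the pixel's ray), 0 where there is no reading), "fx", "fy", "cx", "cy" (pixels), "D" ([k1, k2, p1, p2, k3] as OpenCV has them; the pictures are not rectified), "extrinsics" (4x4, takes a point from camera to world coordinates). Camera axes: x right, y down, z forward; pixel columns grow to the right and rows downward; lengths in m; the calibration is good to about 2 mm. A picture is of the moment at which its call begins.
- ctrl.finish_job(): hands the job in, once; it reports no verdict.
The state is a dict: "t": time; "q": joint angles; "dq": joint speeds; "effort": joint torques, N m; "tool_pos": TCP position; "tool_rot": TCP orientation; "contact_force": force on the tool from outside, world axes, zero at the start; "wrist_torque": the same for the moment, N m; "opening": finger opening in m.
Only numpy, scipy, OpenCV 4.12 (cv2) and the standard library are available. Lean on these libraries where they do the work, as an engineer would, in place of code of your own. Each camera call takes 0.05 s, during which the arm holds its last target.

## Task

Check the clarity of the cast resin test block: pull the light tester's tray drawer well out by its handle, stand the block upright on the outlined mark in the tray with its two clear ends facing the lamp and the sensor (long side along the yellow light line), let go, and then push the tray fully home with the block still lined up. Leave the black case and the amber jar where they are.

Things in the scene. Friction and masses are not known exactly. Their poses are not given: they have to be found in the camera images.
- tester_front (a point): Middle of the top front edge (95 mm above the bench) of the light tester: a low grey housing fixed to the bench, 228 deep (x), 200 wide (y), 95 mm high. Its -x points out of its front, to the robot; the tray slides out along -x. Round black lamp pod on its +y side (42 mm out), square black sensor pod on its -y side (22 mm out), up to 77 mm high; the light passes between them along y.
- tray (a joint): How far the tray drawer is pulled out, m: 0 fully home, 0.18 at its stop. It slides with about 1 N of friction and 4 N per m/s of damping and stays where it is left; it may start a little ajar.
- tray_handle (a point): Middle of the tray's steel bar handle: round bar 11 mm thick, 110 mm long, level, along the tester's y, 71 mm above the bench and 35 mm before the white tray front (29 mm free behind the bar); the tester's top is 24 mm higher. Axes as the tester's; moves with the tray.
- tray_mark (a point): Centre of the mark on the tray's inner floor, 22 mm above the bench: black pad, white outline 46 x 86 mm (long along y), yellow line along y where the light passes. Axes as the tester's; moves with the tray. Tray open on top, 196 x 164 mm inside, walls 52 mm above its floor; mark 64 mm behind the front wall's inside. At 0.18 m out it is 110 mm before the housing's front edge.
- block_center (a point): Centre (25 mm above its underside) of the resin test block, 40 x 80 x 50 mm (x, y, z), about 0.2 kg, green-tinted clear resin. Its end faces, 80 mm apart along its y, are clear; its long sides, 40 mm apart along its x, are frosted white. z up. Either end may face the lamp. Loose on the bench, left or right of the tester's front.
- clip_box_center (a point): Centre of a black plastic case, 63 x 90 x 40 mm, loose, on the other side; not to be moved.
- jar_center (a point): Centre of a small amber jar with a black lid, 46 mm across, 59 mm high, loose, beside the tester at the right; not to be moved.
Mind the look-alikes: they are no part of the job. Leave any purple or red look-alike of the part that bears block_center alone.

How it is judged:
On the way, in this order (a step that is already met when the one before it is completed fails the run):
1. the tray is pulled out at least 140 mm, the block not yet in it (value of joint tray above 0.14 m and horizontal distance between block_center and tray_mark above 0.06 m), for 0.2 s.
2. with the tray still out at least 120 mm, the block stands released on the mark, clear ends across the light path (value of joint tray above 0.12 m and x of block_center in the frame of tray_mark between -0.012 and 0.012 m and y of block_center in the frame of tray_mark between -0.015 and 0.015 m and z of block_center in the frame of tray_mark below 0.029 m and angle between the y axis of block_center and the y axis of tray_mark, either way round below 0.14 rad and angle between block_center's own z axis and vertical below 0.08 rad and contact force between the fingers and resin_block below 0.1 N), for 0.3 s.
At the end, for the whole second after the job is handed in: The tray is home (within 5 mm) and the resin block stands still and upright on the tray's mark: its centre within 12 mm of the mark along x (across the light) and 15 mm along y (along the light), its long axis within 8 degrees of the light line (value of joint tray below 0.005 m and x of block_center in the frame of tray_mark between -0.012 and 0.012 m and y of block_center in the frame of tray_mark between -0.015 and 0.015 m and z of block_center in the frame of tray_mark below 0.029 m and angle between the y axis of block_center and the y axis of tray_mark, either way round below 0.14 rad and angle between block_center's own z axis and vertical below 0.08 rad and linear speed of resin_block below 0.01 m/s); the robot touches nothing.
It fails at once if the black case is moved more than 20 mm (distance of clip_box_center from where it was at the start of the episode above 0.02 m).
It fails at once if the amber jar is moved more than 20 mm (distance of jar_center from where it was at the start of the episode above 0.02 m).
It also fails if it takes over 69 s, if anything falls off the work surface, if the arm or the gripper's body presses on something with over 40 N, if the wrist force passes 120 N, or if a joint passes its speed limit or range.

## Working session

There is one attempt and no reset: what is moved stays moved. The work goes in short steps, Python scripts to look and compute and a tool call to move; the robot and the scene stay as the last step left them, time stands still between calls to the robot, and variables do not carry over. Pictures are saved under pics/ and viewed, and the job is handed in when it is done.

Besides the shell and the picture viewer there is one more tool, called after "Request:" as name(argument=value, ...), one argument or row to a line, values as JSON. jog_arm: Moves the arm, as the interface text tells. Its arguments: {"type":"object","properties":{"steps":{"type":"array"},"gripper":{"type":"number"},"newtons":{"type":"number"}},"required":["steps"]}

```bash
mkdir -p pics; python3 - <<'E'
from station import ctrl
import cv2,numpy as np
for n in("scene","top"):
    d=ctrl.get_image(n); cv2.imwrite(f"pics/{n}0.png",d["frame"][...,::-1])
    print(n,d["fx"],d["fy"],d["cx"],d["cy"],d["D"]);print(np.round(d["extrinsics"],3))
    np.savez(f"{n}0.npz",**{k:d[k] for k in d})
o=ctrl.get_obs();print(o)
E
```

```text
scene 451.30120950307173 451.30120950307173 255.55257838297203 186.20705063703394 [0.06205339 0.         0.         0.         0.        ]
[[-0.775 -0.417  0.475 -0.051]
 [-0.632  0.49  -0.601  0.822]
 [ 0.018 -0.765 -0.643  0.961]
 [ 0.     0.     0.     1.   ]]
top 465.32059262853033 465.32059262853033 260.17244764150865 191.23018992846087 [-0.09665032  0.          0.          0.          0.        ]
[[ 2.600e-02 -9.810e-01  1.920e-01  3.690e-01]
 [-1.000e+00 -2.700e-02 -1.000e-03 -1.100e-02]
 [ 6.000e-03 -1.920e-01 -9.810e-01  1.324e+00]
 [ 0.000e+00  0.000e+00  0.000e+00  1.000e+00]]
{'t': 0.1, 'q': array([-1.29901502e+00,  5.32947595e-02,  1.61414192e+00,  2.10405327e-05,
        1.47603034e+00, -1.19031661e-01]), 'dq': array([-0.00014975, -0.00131289, -0.0032133 , -0.00191373, -0.00064522,
       -0.00013881]), 'effort': array([ 2.77374471e-05, -3.94901204e+01, -3.71364069e+01, -2.51334143e-05,
        3.88001004e-03,  2.69553681e-05]), 'tool_pos': array([ 0.23790827, -0.57727873,  0.20079242]), 'tool_rot': array([-3.07997016e+00, -6.09621990e-01,  1.91730061e-04]), 'contact_force': array([ 1.28155975,  0.08813343, -0.25538707]), 'wrist_torque': array([-0.01307359,  0.04078946, -0.02242993]), 'opening': 0.08530452615952328}
```

View pics/scene0.png

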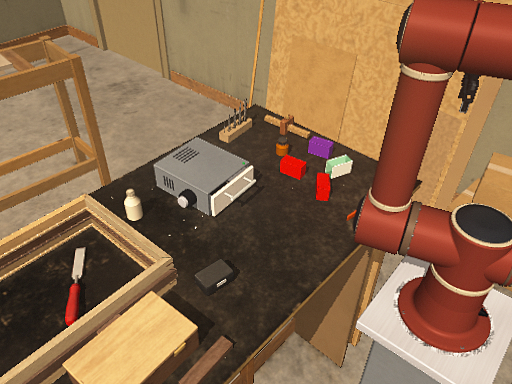

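View pics/top0.png

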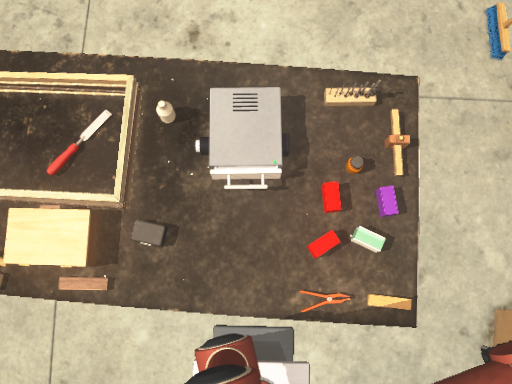

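The top view shows these possible blocks: green/white (368,239), red (332,197), red (324,244) and purple (388,201). By the description I choose the green one with white long sides. The tester is at (246,130), its handle at (246,184), the black case at (149,233) and the jar at (355,164).

```bash
cat > h.py <<'E'
import cv2,numpy as np
def K(d): return np.array([[d["fx"],0,d["cx"]],[0,d["fy"],d["cy"]],[0,0,1.]])
def ray(d,uv,z):
    uv=np.asarray(uv,float).reshape(-1,1,2)
    p=cv2.undistortPoints(uv,K(d),np.asarray(d["D"],float)).reshape(-1,2)
    E=d["extrinsics"]; r=np.c_[p,np.ones(len(p))]@E[:3,:3].T; o=E[:3,3]
    return o+r*((z-o[2])/r[:,2])[:,None]
def cloud(d):
    h,w=d["range_z"].shape; u,v=np.meshgrid(np.arange(w),np.arange(h))
    p=cv2.undistortPoints(np.stack([u,v],-1).reshape(-1,1,2).astype(float),K(d),np.asarray(d["D"],float)).reshape(h,w,2)
    P=np.dstack([p,np.ones((h,w))])*d["range_z"][...,None]
    E=d["extrinsics"]; return P@E[:3,:3].T+E[:3,3]
E
python3 - <<'E'
from h import *
t=np.load("top0.npz"); s=np.load("scene0.npz")
f=t["frame"]; hsv=cv2.cvtColor(f,cv2.COLOR_RGB2HSV)
a=cv2.resize(f[215:265,340:400],None,fx=8,fy=8,interpolation=cv2.INTER_CUBIC)
b=cv2.resize(f[80:195,185:310],None,fx=5,fy=5,interpolation=cv2.INTER_CUBIC)
cv2.imwrite("pics/c1.png",a[...,::-1]);cv2.imwrite("pics/c2.png",b[...,::-1])
c=cv2.resize(s["frame"][140:190,310:370],None,fx=8,fy=8,interpolation=cv2.INTER_CUBIC)
cv2.imwrite("pics/c3.png",c[...,::-1])
C=cloud(t)
# green top
for nm,d in(("top",t),("scene",s)):
    hsv=cv2.cvtColor(d["frame"],cv2.COLOR_RGB2HSV)
    m=cv2.inRange(hsv,(45,40,60),(90,255,255)); n,l,st,ce=cv2.connectedComponentsWithStats(m)
    for i in range(1,n):
        if st[i,4]>40:
            print(nm,st[i],ce[i]); pts=np.argwhere(l==i)[:,::-1]
            P=ray(d,pts,.05)[:,:2].astype(np.float32); print(cv2.minAreaRect(P))
    C=cloud(d)
    sel=(C[...,2]>.085)&(C[...,2]<.105)&(abs(C[...,1])<.25)&(C[...,0]>.45)
    n,l,st,ce=cv2.connectedComponentsWithStats(sel.astype(np.uint8)); i=1+np.argmax(st[1:,4])
    P=C[l==i]; print("tester",cv2.minAreaRect(P[:,:2].astype(np.float32)),P[:,2].mean())
C=cloud(t); print([np.round(C[v,u],3) for u,v in((368,239),(246,187),(246,184),(149,233),(355,164))])
E
```

```text
top [351 228  34  22 291] [368.1580756  238.80412371]
((0.49360594153404236, -0.3137485086917877), (0.08847587555646896, 0.0332179069519043), 69.7474594116211)
tester ((0.7946043610572815, 0.0326957032084465), (0.2302352786064148, 0.20068582892417908), 1.9588414430618286) 0.0951616703738069
scene [325 156  26  22 186] [335.53225806 163.27419355]
((0.4929801821708679, -0.28909850120544434), (0.13550083339214325, 0.05259755998849869), 88.86185455322266)
tester ((0.7927511930465698, 0.034372806549072266), (0.23140469193458557, 0.20545127987861633), 2.163032054901123) 0.09386843231196833
[array([ 0.492, -0.315,  0.046]), array([0.623, 0.026, 0.076]), array([0.648, 0.028, 0.001]), array([0.493, 0.291, 0.046]), array([ 0.701, -0.278,  0.059])]
```

View pics/c1.png

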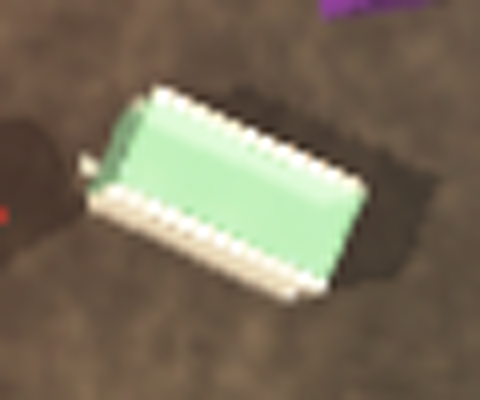

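View pics/c2.png

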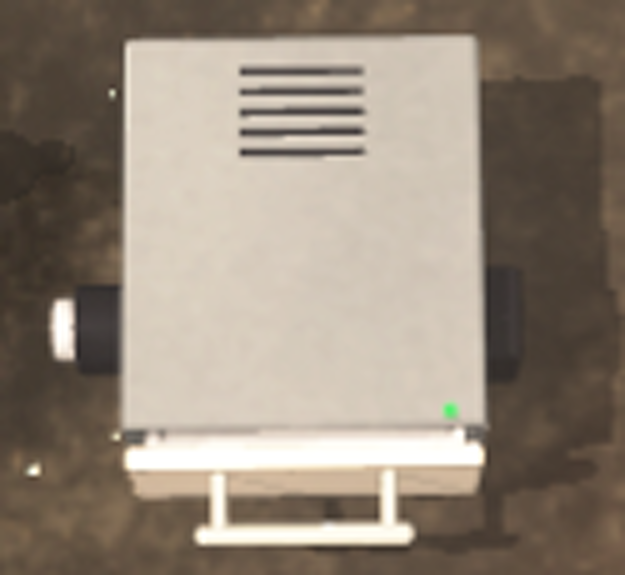

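View pics/c3.png

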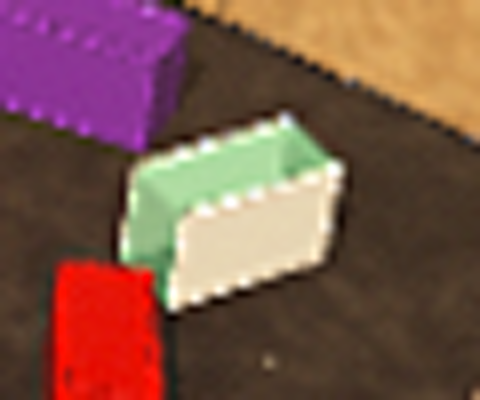

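```bash
python3 - <<'E'
from h import *
for n in("top","scene"):
    d=np.load(n+"0.npz");C=cloud(d)
    m=(abs(C[...,0]-.492)<.07)&(abs(C[...,1]+.315)<.07)&(C[...,2]>.01)
    hsv=cv2.cvtColor(d["frame"],cv2.COLOR_RGB2HSV)
    red=(hsv[...,1]>150); m&=~red
    P=C[m]; print(n,len(P),np.percentile(P[:,2],[5,50,95]))
    for lo in(.035,.045): 
        Q=P[P[:,2]>lo]; r=cv2.minAreaRect(Q[:,:2].astype(np.float32));print(lo,len(Q),r,Q[:,:2].mean(0))
    print("red near",[ (np.round(C[v,u],3)) for u,v in ([(324,244),(332,197),(388,201),(388,201)] if n=="top" else [(323,187)])])
d=np.load("top0.npz")
c=np.array([(158,88),(368,185),(327,292),(105,190)],float); uv=np.array([340,215])+(c+.5)/8-.5
P=ray(d,uv,.05)[:,:2];print(P,P.mean(0),[np.linalg.norm(P[i]-P[i-1]) for i in range(4)],np.degrees(np.arctan2(*(P[1]-P[0])[::-1])),np.degrees(np.arctan2(*(P[2]-P[3])[::-1])))
# tester front edge & handle
c=np.array([(122,430),(485,430),(196,533),(414,533)],float); uv=np.array([185,80])+(c+.5)/5-.5
F=ray(d,uv[:2],.095);H=ray(d,uv[2:],.0755);print(F,F.mean(0));print(H,H.mean(0),np.linalg.norm(H[0]-H[1]))
E
```

```text
top 514 [0.02035088 0.04862814 0.05345942]
0.035 450 ((0.5241508483886719, -0.33086246252059937), (0.0808291882276535, 0.10544484108686447), 66.62031555175781) [ 0.49485189 -0.31852112]
0.045 408 ((0.5216833353042603, -0.330064058303833), (0.08065947890281677, 0.10017023235559464), 66.26325225830078) [ 0.49457082 -0.31928557]
red near [array([ 0.476, -0.193,  0.045]), array([ 0.607, -0.214,  0.05 ]), array([ 0.6  , -0.373,  0.047]), array([ 0.6  , -0.373,  0.047])]
scene 404 [0.0124211  0.04308321 0.0510316 ]
0.035 250 ((0.5197341442108154, -0.3264225125312805), (0.08131983131170273, 0.10884296894073486), 67.10680389404297) [ 0.49137306 -0.31192165]
0.045 181 ((0.5194714069366455, -0.3263115882873535), (0.08131983131170273, 0.10576249659061432), 67.10680389404297) [ 0.49199064 -0.31499518]
red near [array([ 0.459, -0.165,  0.048])]
[[ 0.52832285 -0.28998897]
 [ 0.49630633 -0.362939  ]
 [ 0.45916668 -0.3478986 ]
 [ 0.49258129 -0.27117279]] [ 0.49409429 -0.31799984] [np.float64(0.04039192370387882), np.float64(0.07966658169625825), np.float64(0.04006952488980211), np.float64(0.08368622660955168)] -113.69584933647221 -113.53345090128609
[[ 0.67615194  0.12788356  0.095     ]
 [ 0.68150806 -0.06966999  0.095     ]] [0.67883    0.02910679 0.095     ]
[[ 0.62401026  0.08674519  0.0755    ]
 [ 0.62724559 -0.03265479  0.0755    ]] [0.62562792 0.0270452  0.0755    ] 0.11944380410696027
```

The crop confirms it: green clear top, frosted white long sides, standing upright at (0.494,-0.317) with its long axis at about 66.4°. The tester is yawed about 2°, and the handle is near (0.626,0.027). I'm moving above the handle.

Request:
jog_arm(
  steps=[
    {"dx":6.4,"dy":10.0,"dz":0,"twist":7.0},
    {"dx":6.4,"dy":10.0,"dz":0,"twist":7.0},
    {"dx":6.4,"dy":10.0,"dz":0,"twist":7.0},
    {"dx":6.4,"dy":10.0,"dz":0,"twist":7.0},
    {"dx":6.4,"dy":10.0,"dz":0,"twist":7.0},
  ],
  gripper=145,
  newtons=40,
)

```text
t: 0.72
tool_pos: [0.4069, -0.3126, 0.201]
tool_rot: [-2.467, -1.943, 0.001]
contact_force: [0.5, -0.6, 0.3]
opening: 0.037
```

Request:
jog_arm(
  steps=[
    {"dx":3.6,"dy":5.65,"dz":0,"twist":1.5},
    {"dx":3.6,"dy":5.65,"dz":0,"twist":1.5},
    {"dx":3.6,"dy":5.65,"dz":0,"twist":1.5},
    {"dx":3.6,"dy":5.65,"dz":0,"twist":1.5},
    {"dx":3.6,"dy":5.65,"dz":0,"twist":1.5},
  ],
)

```text
t: 1.35
tool_pos: [0.5745, -0.0487, 0.2007]
tool_rot: [-2.192, -2.248, 0.002]
contact_force: [0.7, -0.8, 0.6]
opening: 0.0366
```

Request:
jog_arm(
  steps=[
    {"dz":0},
  ],
)

```text
validation failed for argument at $.st...
```

Request:
jog_arm(
  steps=[
    {"dx":0.86,"dy":1.26,"dz":0,"twist":0},
    {"dx":0.86,"dy":1.26,"dz":0,"twist":0},
    {"dx":0.86,"dy":1.26,"dz":-0.6,"twist":0},
    {"dx":0.86,"dy":1.26,"dz":-1.2,"twist":0},
    {"dx":0.86,"dy":1.26,"dz":-1.4,"twist":0},
  ],
)

```text
t: 1.98
tool_pos: [0.6238, 0.0272, 0.1129]
tool_rot: [-2.189, -2.245, 0.008]
contact_force: [-0.0, 0.2, -0.6]
opening: 0.0368
```

```bash
python3 - <<'E'
from station import ctrl
import cv2
print(ctrl.get_obs()["tool_pos"])
a=ctrl.get_image("top")["frame"][80:220,170:330];b=ctrl.get_image("scene")["frame"][110:230,140:300]
cv2.imwrite("pics/t1.png",cv2.resize(a,None,fx=4,fy=4,interpolation=cv2.INTER_CUBIC)[...,::-1])
cv2.imwrite("pics/s1.png",cv2.resize(b,None,fx=4,fy=4,interpolation=cv2.INTER_CUBIC)[...,::-1])
E
```

```text
[0.62376954 0.02719619 0.11294463]
```

View pics/s1.png

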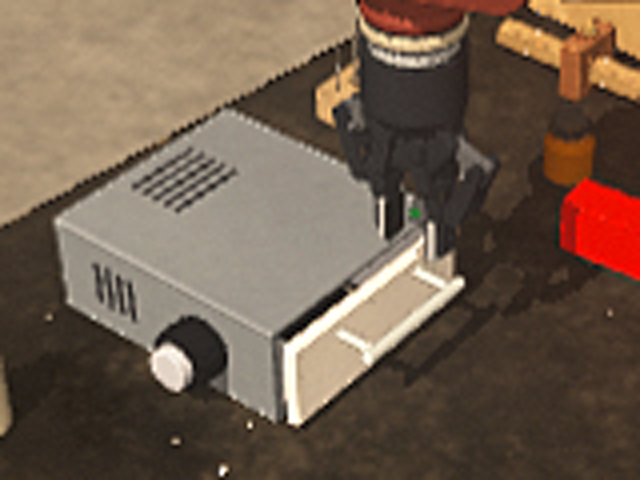

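The gripper is centred over the handle bar, with one finger on each side. I'm descending.

Request:
jog_arm(
  steps=[
    {"dx":0.03,"dy":0,"dz":-0.3,"twist":0},
    {"dx":0.03,"dy":0,"dz":-0.6,"twist":0},
    {"dx":0.03,"dy":0,"dz":-0.9,"twist":0},
    {"dx":0.03,"dy":0,"dz":-0.97,"twist":0},
  ],
)

```text
t: 2.58
tool_pos: [0.6251, 0.0269, 0.0541]
tool_rot: [-2.189, -2.244, 0.009]
contact_force: [0.2, -0.5, -0.5]
opening: 0.037
```

Request:
jog_arm(
  steps=[
    {"dx":0,"dy":0,"dz":0,"twist":0},
    {"dx":0,"dy":0,"dz":0,"twist":0},
    {"dx":0,"dy":0,"dz":0,"twist":0},
    {"dx":0,"dy":0,"dz":0,"twist":0},
  ],
  gripper=255,
  newtons=40,
)

```text
t: 3.08
tool_pos: [0.6255, 0.0269, 0.0547]
tool_rot: [-2.189, -2.245, 0.008]
contact_force: [-1.1, -0.4, -0.1]
opening: -0.0001
```

```bash
python3 - <<'E'
from station import ctrl
import cv2
print(ctrl.get_obs()["opening"])
a=ctrl.get_image("top")["frame"][80:220,170:330];b=ctrl.get_image("scene")["frame"][130:230,160:290]
cv2.imwrite("pics/t2.png",cv2.resize(a,None,fx=4,fy=4,interpolation=cv2.INTER_CUBIC)[...,::-1])
cv2.imwrite("pics/s2.png",cv2.resize(b,None,fx=5,fy=5,interpolation=cv2.INTER_CUBIC)[...,::-1])
E
```

```text
-7.936708653948656e-05
```

View pics/s2.png

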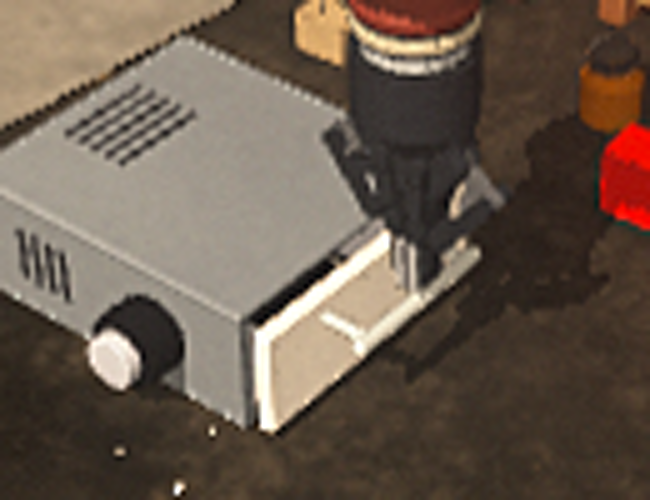

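View pics/t2.png

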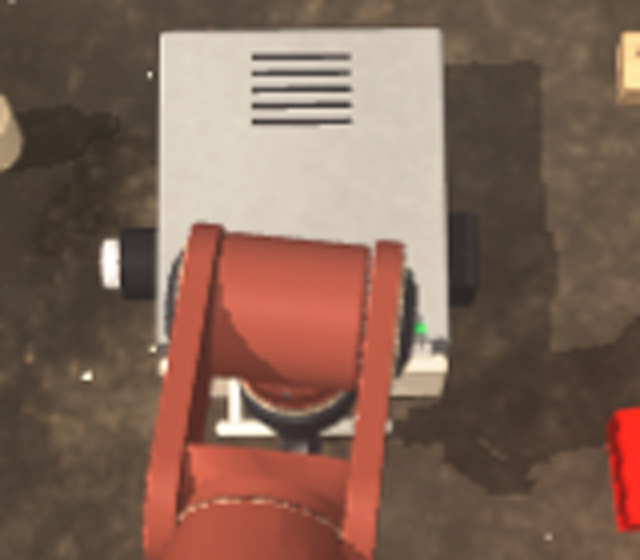

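```bash
python3 - <<'E'
from station import ctrl
from h import *
d=ctrl.get_image("scene")
E=np.linalg.inv(d["extrinsics"])
def proj(p): return cv2.projectPoints(np.array(p,float).reshape(-1,3),cv2.Rodrigues(E[:3,:3])[0],E[:3,3],K(d),np.asarray(d["D"]))[0].reshape(-1,2)
o=ctrl.get_obs();print(o["tool_pos"],o["tool_rot"])
print("tcp px",(proj(o["tool_pos"])-[160,130])*5)
print("bar ends/mid px",(proj([[.624,.082,.071],[.626,.027,.071],[.628,-.028,.071]])-[160,130])*5)
C=cloud(d)
for u,v in((235,199),(230,201),(240,195),(252,184),(254,182),(244,190),(246,186),(243,184)): print(u,v,np.round(C[v,u],3),d["frame"][v,u])
E
```

```text
[0.62518729 0.02692994 0.05429735] [-2.18866664 -2.24418692  0.00911461]
tcp px [[415.70556714 318.14900191]]
bar ends/mid px [[356.96948032 344.1537522 ]
 [414.62460495 296.89480444]
 [469.47247584 251.93240557]]
235 199 [ 0.671  0.014 -0.003] [44 38 30]
230 201 [0.66  0.05  0.019] [208 181 151]
240 195 [ 0.669 -0.009 -0.   ] [50 42 35]
252 184 [ 0.619 -0.008  0.074] [136 126 108]
254 182 [ 0.621 -0.021  0.073] [147 135 117]
244 190 [0.621 0.028 0.072] [218 206 179]
246 186 [0.615 0.025 0.089] [113 104  89]
243 184 [0.622 0.031 0.097] [128 119 107]
```

```bash
python3 - <<'E'
from station import ctrl
from h import *
d=ctrl.get_image("scene")
cv2.imwrite("pics/s3.png",cv2.resize(d["frame"][165:210,220:270],None,fx=12,fy=12,interpolation=cv2.INTER_NEAREST)[...,::-1])
C=cloud(d)
for v in range(180,200): print(v,[tuple(np.round(C[v,u]*1000).astype(int)) for u in(238,241,244,247,250)])
E
```

```text
180 [(np.int64(640), np.int64(34), np.int64(105)), (np.int64(626), np.int64(35), np.int64(113)), (np.int64(616), np.int64(34), np.int64(118)), (np.int64(598), np.int64(41), np.int64(132)), (np.int64(634), np.int64(-16), np.int64(77))]
181 [(np.int64(639), np.int64(35), np.int64(102)), (np.int64(625), np.int64(37), np.int64(111)), (np.int64(615), np.int64(35), np.int64(115)), (np.int64(609), np.int64(29), np.int64(114)), (np.int64(634), np.int64(-16), np.int64(73))]
182 [(np.int64(638), np.int64(36), np.int64(99)), (np.int64(623), np.int64(40), np.int64(110)), (np.int64(617), np.int64(32), np.int64(108)), (np.int64(611), np.int64(26), np.int64(108)), (np.int64(629), np.int64(-11), np.int64(75))]
183 [(np.int64(663), np.int64(8), np.int64(64)), (np.int64(624), np.int64(39), np.int64(105)), (np.int64(616), np.int64(34), np.int64(106)), (np.int64(612), np.int64(24), np.int64(102)), (np.int64(626), np.int64(-6), np.int64(75))]
184 [(np.int64(659), np.int64(12), np.int64(65)), (np.int64(624), np.int64(38), np.int64(100)), (np.int64(618), np.int64(31), np.int64(99)), (np.int64(613), np.int6
[... 2825 characters left out ...]
np.int64(1))]
197 [(np.int64(669), np.int64(2), np.int64(-1)), (np.int64(663), np.int64(-7), np.int64(-4)), (np.int64(655), np.int64(-12), np.int64(-3)), (np.int64(645), np.int64(-15), np.int64(1)), (np.int64(637), np.int64(-21), np.int64(1))]
198 [(np.int64(666), np.int64(4), np.int64(-2)), (np.int64(660), np.int64(-4), np.int64(-4)), (np.int64(651), np.int64(-7), np.int64(-2)), (np.int64(640), np.int64(-9), np.int64(3)), (np.int64(636), np.int64(-20), np.int64(-2))]
199 [(np.int64(664), np.int64(7), np.int64(-4)), (np.int64(657), np.int64(1), np.int64(-4)), (np.int64(649), np.int64(-6), np.int64(-4)), (np.int64(640), np.int64(-9), np.int64(0)), (np.int64(632), np.int64(-16), np.int64(-1))]
```

View pics/s3.png

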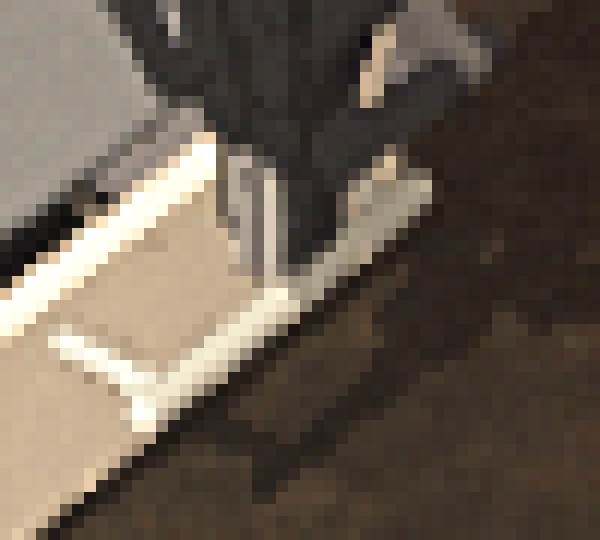

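```bash
python3 - <<'E'
from station import ctrl
from h import *
d=ctrl.get_image("scene")
E=np.linalg.inv(d["extrinsics"])
def proj(p): return cv2.projectPoints(np.array(p,float).reshape(-1,3),cv2.Rodrigues(E[:3,:3])[0],E[:3,3],K(d),np.asarray(d["D"]))[0].reshape(-1,2)
for z in(.113,.12,.13,.14): print(z,proj([[.645,.027,z],[.603,.027,z]]).round(1).tolist())
o=ctrl.get_obs();print(o)
E
```

```text
0.113 [[238.1, 176.1], [248.9, 181.8]]
0.12 [[238.1, 174.2], [248.9, 180.0]]
0.13 [[238.1, 171.6], [248.9, 177.4]]
0.14 [[238.0, 168.9], [248.9, 174.7]]
{'t': 3.325, 'q': array([-7.57621268e-02,  1.91133345e-01,  1.71954624e+00, -1.21255708e-04,
        1.24008016e+00, -1.00788048e-01]), 'dq': array([-0.00029068,  0.00088144, -0.00019   , -0.00075941, -0.00194224,
        0.00014123]), 'effort': array([ 1.34986392e-03, -4.20182633e+01, -3.36456871e+01, -3.12416832e-04,
        2.87116104e-02,  3.55719192e-05]), 'tool_pos': array([0.62510921, 0.02692751, 0.05419605]), 'tool_rot': array([-2.18856107, -2.24411835,  0.00936193]), 'contact_force': array([0.02080687, 0.80215987, 0.23161855]), 'wrist_torque': array([ 0.01581383, -0.04450841,  0.00594222]), 'opening': -8.108756534671319e-06}
```

```bash
ls; ls -R | head -30; python3 -c "
from station import ctrl;print([a for a in dir(ctrl) if a[0]!='_'])"
```

```text
h.py
pics
scene0.npz
top0.npz
.:
h.py
pics
scene0.npz
top0.npz

./pics:
c1.png
c2.png
c3.png
s1.png
s2.png
s3.png
scene0.png
t1.png
t2.png
top0.png
['MotionError', 'finish_job', 'get_image', 'get_obs']
```

The shut fingertips show about 20 mm higher in the image than the reported TCP. They are just above the bar (pixel 244,188), and the opening of 0 confirms a miss. I'll reopen, go about 22 mm lower and regrip.

Request:
jog_arm(
  steps=[
    {"dx":0,"dy":0,"dz":0.1,"twist":0},
    {"dx":0,"dy":0,"dz":0.1,"twist":0},
    {"dx":0,"dy":0,"dz":0.1,"twist":0},
    {"dx":0,"dy":0,"dz":0.1,"twist":0},
  ],
  gripper=145,
)

```text
t: 3.82
tool_pos: [0.625, 0.027, 0.0601]
tool_rot: [-2.188, -2.244, 0.01]
contact_force: [0.1, -0.2, -0.2]
opening: 0.0367
```

Request:
jog_arm(
  steps=[
    {"dx":0,"dy":0,"dz":-0.1,"twist":0},
    {"dx":0,"dy":0,"dz":-0.2,"twist":0},
    {"dx":0,"dy":0,"dz":-0.3,"twist":0},
    {"dx":0,"dy":0,"dz":-0.4,"twist":0},
    {"dx":0,"dy":0,"dz":-0.48,"twist":0},
  ],
)

```text
t: 4.45
tool_pos: [0.6248, 0.027, 0.0306]
tool_rot: [-2.188, -2.244, 0.01]
contact_force: [0.3, -0.4, 0.5]
opening: 0.0368
```

Request:
jog_arm(
  steps=[
    {"dx":0,"dy":0,"dz":0,"twist":0},
    {"dx":0,"dy":0,"dz":0,"twist":0},
    {"dx":0,"dy":0,"dz":0,"twist":0},
    {"dx":0,"dy":0,"dz":0,"twist":0},
  ],
  gripper=255,
)

```text
t: 4.95
tool_pos: [0.6247, 0.027, 0.0305]
tool_rot: [-2.188, -2.244, 0.01]
contact_force: [0.2, 0.3, -3.1]
opening: 0.0095
```

Gripped: the opening is 9.5 mm. I'm pulling out along the tester's -x.

Request:
jog_arm(
  steps=[
    {"dx":-0.2,"dy":-0.007,"dz":0,"twist":0},
    {"dx":-0.4,"dy":-0.014,"dz":0,"twist":0},
    {"dx":-0.65,"dy":-0.023,"dz":0,"twist":0},
    {"dx":-0.9,"dy":-0.031,"dz":0,"twist":0},
    {"dx":-1.15,"dy":-0.04,"dz":0,"twist":0},
  ],
)

```text
t: 5.58
tool_pos: [0.5545, 0.0243, 0.0305]
tool_rot: [-2.188, -2.244, 0.011]
contact_force: [1.4, -1.4, -2.3]
opening: 0.009
```

Request:
jog_arm(
  steps=[
    {"dx":-0.25,"dy":-0.009,"dz":0,"twist":0},
    {"dx":-0.5,"dy":-0.017,"dz":0,"twist":0},
    {"dx":-0.75,"dy":-0.026,"dz":0,"twist":0},
    {"dx":-1.0,"dy":-0.035,"dz":0,"twist":0},
    {"dx":-1.25,"dy":-0.044,"dz":0,"twist":0},
  ],
)

```text
t: 6.2
tool_pos: [0.4785, 0.0214, 0.0305]
tool_rot: [-2.188, -2.245, 0.011]
contact_force: [2.5, -2.8, -3.2]
opening: 0.0092
```

Request:
jog_arm(
  steps=[
    {"dx":-0.1,"dy":-0.003,"dz":0,"twist":0},
    {"dx":-0.2,"dy":-0.007,"dz":0,"twist":0},
  ],
)

```text
t: 6.45
tool_pos: [0.4661, 0.0209, 0.0305]
tool_rot: [-2.189, -2.245, 0.011]
contact_force: [1.9, -2.7, -2.5]
opening: 0.0093
```

```bash
python3 - <<'E'
from station import ctrl
import cv2
a=ctrl.get_image("scene")["frame"][100:250,120:320]
cv2.imwrite("pics/s4.png",cv2.resize(a,None,fx=4,fy=4,interpolation=cv2.INTER_CUBIC)[...,::-1])
E
```

```text
(no output)
```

View pics/s4.png

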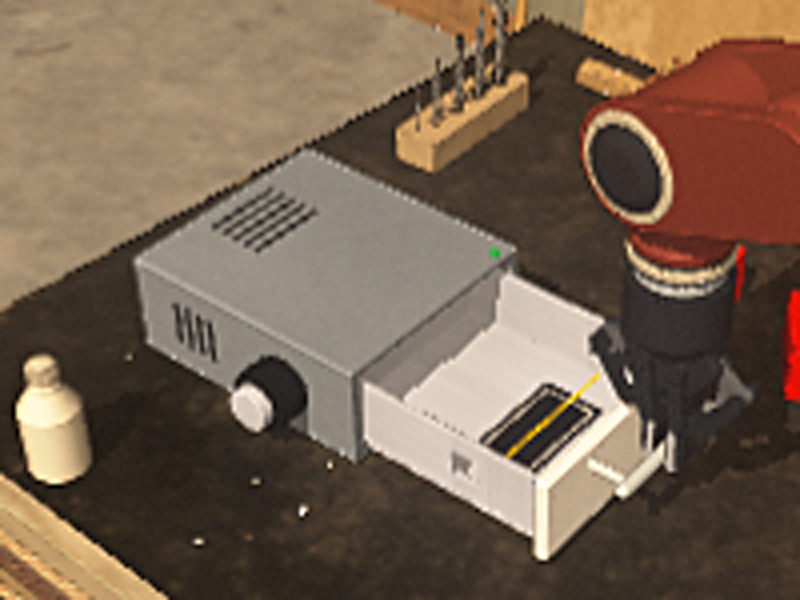

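The tray is well out and the mark with its yellow line is visible at crop (540,425). I'm releasing the handle and going to the block.

Request:
jog_arm(
  steps=[
    {"dx":0,"dy":0,"dz":0,"twist":0},
    {"dx":0,"dy":0,"dz":0,"twist":0},
    {"dx":0,"dy":0,"dz":0.5,"twist":0},
    {"dx":0,"dy":0,"dz":1.5,"twist":0},
    {"dx":0,"dy":0,"dz":2.5,"twist":0},
  ],
  gripper=145,
)

```text
t: 7.12
tool_pos: [0.4653, 0.0212, 0.1821]
tool_rot: [-2.187, -2.244, 0.012]
contact_force: [0.9, -0.8, -0.2]
opening: 0.0366
```

Request:
jog_arm(
  steps=[
    {"dx":0.47,"dy":-5.63,"dz":0,"twist":-2.5},
    {"dx":0.47,"dy":-5.63,"dz":0,"twist":-2.5},
    {"dx":0.47,"dy":-5.63,"dz":0,"twist":-2.5},
    {"dx":0.47,"dy":-5.63,"dz":0,"twist":-2.5},
    {"dx":0.47,"dy":-5.63,"dz":0,"twist":-2.5},
  ],
  gripper=0,
)

```text
t: 7.75
tool_pos: [0.4918, -0.2926, 0.1825]
tool_rot: [-2.62, -1.716, 0.007]
contact_force: [1.4, 1.5, -0.1]
opening: 0.0852
```

```bash
python3 - <<'E'
from station import ctrl
from h import *
o=ctrl.get_obs();print(o["tool_pos"],o["tool_rot"],o["opening"])
for n in("top","scene"):
    d=ctrl.get_image(n);np.savez(n+"1.npz",**d);cv2.imwrite(f"pics/{n}5.png",d["frame"][...,::-1])
E
```

```text
[ 0.49184937 -0.29264877  0.18252156] [-2.62041991 -1.71631291  0.00749629] 0.0852071206510596
```

View pics/top5.png

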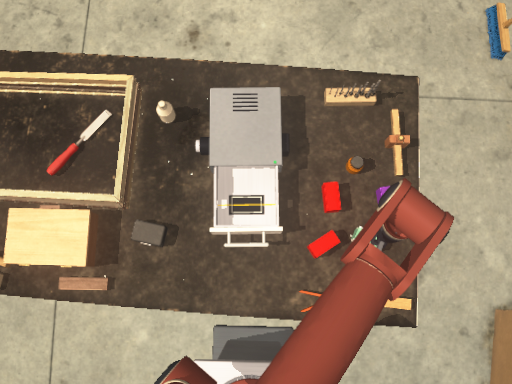

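View pics/scene5.png

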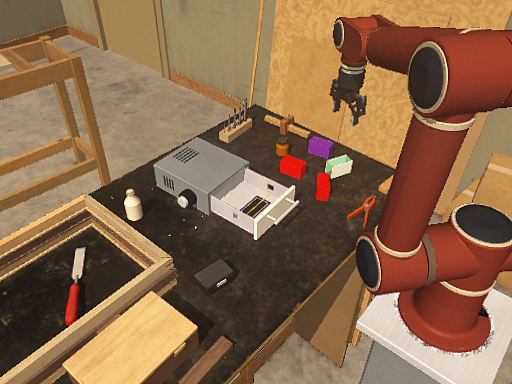

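```bash
python3 - <<'E'
from h import *
t=np.load("top1.npz"); f=t["frame"]
cv2.imwrite("pics/c6.png",cv2.resize(f[155:250,200:300],None,fx=6,fy=6,interpolation=cv2.INTER_CUBIC)[...,::-1])
hsv=cv2.cvtColor(f,cv2.COLOR_RGB2HSV)
roi=np.zeros(f.shape[:2],bool);roi[185:225,222:272]=1
m=((hsv[...,2]<90)&roi).astype(np.uint8); n,l,st,ce=cv2.connectedComponentsWithStats(m)
for i in range(1,n):
    if st[i,4]>20: print(st[i])
pts=np.argwhere(m)[:,::-1]; P=ray(t,pts,.022)[:,:2].astype(np.float32)
print("pad",cv2.minAreaRect(P))
y=(hsv[...,0]>20)&(hsv[...,0]<35)&(hsv[...,1]>150)&roi
pts=np.argwhere(y)[:,::-1];P=ray(t,pts,.022)[:,:2];print("yellow",len(P),P.mean(0),np.degrees(np.polyfit(P[:,1],P[:,0],1)[0]),P.min(0),P.max(0))
s=np.load("scene1.npz")
cv2.imwrite("pics/c7.png",cv2.resize(s["frame"][60:200,290:390],None,fx=4,fy=4,interpolation=cv2.INTER_CUBIC)[...,::-1])
E_=np.linalg.inv(s["extrinsics"])
o=np.array([.4918,-.2926,.1825]);j=np.array([.916,-.400,0])
for dz in(0,.013,.02,.033):
  p=np.array([o+j*.05+[0,0,dz],o-j*.05+[0,0,dz]])
  print(dz,((cv2.projectPoints(p,cv2.Rodrigues(E_[:3,:3])[0],E_[:3,3],K(s),np.asarray(s["D"]))[0].reshape(-1,2)-[290,60])*4).round())
E
```

```text
[233 198  27   6 136]
[233 206  27   5 135]
pad ((0.5837591290473938, 0.027407633140683174), (0.04884226620197296, 0.09388389438390732), 1.5561652183532715)
yellow 59 [0.58371496 0.02505517] -1.8530146605922975 [ 0.58097376 -0.02233842] [0.58645388 0.07399953]
0 [[168. 251.]
 [242. 313.]]
0.013 [[170. 237.]
 [245. 299.]]
0.02 [[171. 229.]
 [246. 292.]]
0.033 [[173. 215.]
 [249. 277.]]
```

View pics/c6.png

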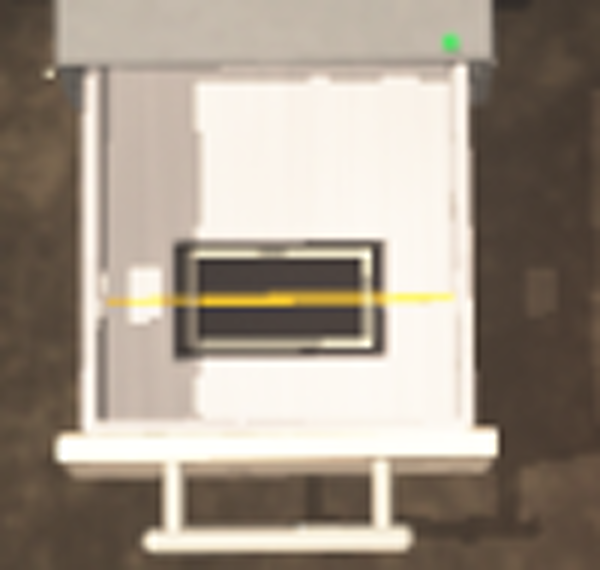

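View pics/c7.png

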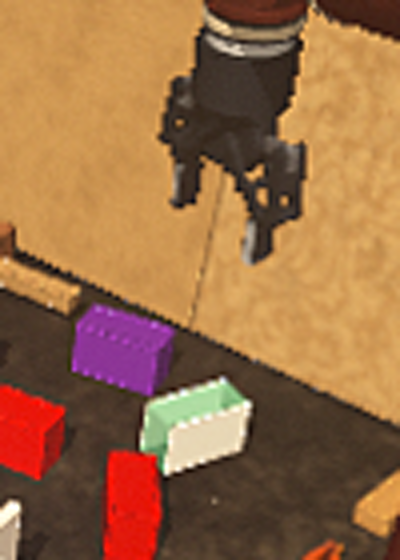

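The mark is at (0.584,0.0274) with the tray out about 0.165, and the jaw angle matches the block. Now I move over the block and descend carefully, since the fingertips sit about 25 mm above the reported TCP.

Request:
jog_arm(
  steps=[
    {"dx":0.04,"dy":-0.42,"dz":0,"twist":0},
    {"dx":0.04,"dy":-0.42,"dz":-0.7,"twist":0},
    {"dx":0.04,"dy":-0.42,"dz":-1.4,"twist":0},
    {"dx":0.04,"dy":-0.42,"dz":-2.1,"twist":0},
    {"dx":0.04,"dy":-0.42,"dz":-2.1,"twist":0},
  ],
)

```text
t: 8.48
tool_pos: [0.4915, -0.3181, 0.052]
tool_rot: [-2.618, -1.705, 0.013]
contact_force: [0.3, 0.4, -0.8]
opening: 0.0854
```

```bash
python3 - <<'E'
from station import ctrl
from h import *
o=ctrl.get_obs();print(o["tool_pos"],o["tool_rot"],o["opening"])
d=ctrl.get_image("scene");cv2.imwrite("pics/s8.png",cv2.resize(d["frame"][90:200,290:390],None,fx=5,fy=5,interpolation=cv2.INTER_CUBIC)[...,::-1])
E
```

```text
[ 0.49149472 -0.31810549  0.05200648] [-2.61809128 -1.70534121  0.01321763] 0.08541139921983583
```

View pics/s8.png

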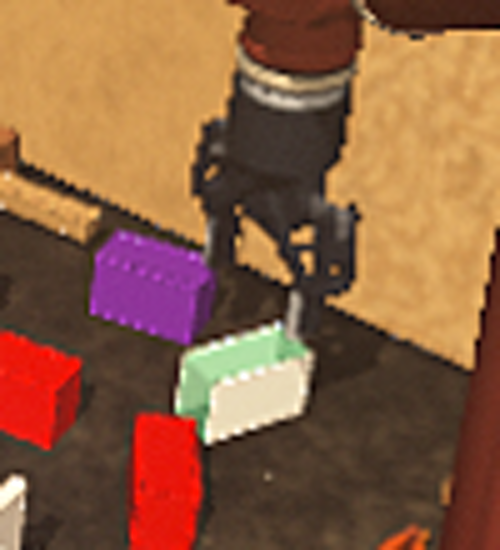

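Request:
jog_arm(
  steps=[
    {"dx":0.04,"dy":0,"dz":-0.25,"twist":0},
    {"dx":0.04,"dy":0,"dz":-0.5,"twist":0},
    {"dx":0.04,"dy":0,"dz":-0.7,"twist":0},
    {"dx":0.04,"dy":0,"dz":-0.85,"twist":0},
    {"dx":0.04,"dy":0,"dz":-0.87,"twist":0},
  ],
)

```text
t: 9.15
tool_pos: [0.4951, -0.3193, 0.0018]
tool_rot: [-2.621, -1.707, 0.012]
contact_force: [-0.6, -0.5, -0.4]
opening: 0.0853
```

```bash
python3 - <<'E'
from station import ctrl
from h import *
o=ctrl.get_obs();print(o["tool_pos"],o["tool_rot"],o["contact_force"])
d=ctrl.get_image("scene");cv2.imwrite("pics/s9.png",cv2.resize(d["frame"][110:195,300:380],None,fx=7,fy=7,interpolation=cv2.INTER_CUBIC)[...,::-1])
E
```

```text
[ 0.49510784 -0.31928824  0.00177568] [-2.62122938 -1.7071824   0.01168811] [-0.61049012 -0.46656456 -0.38835708]
```

View pics/s9.png

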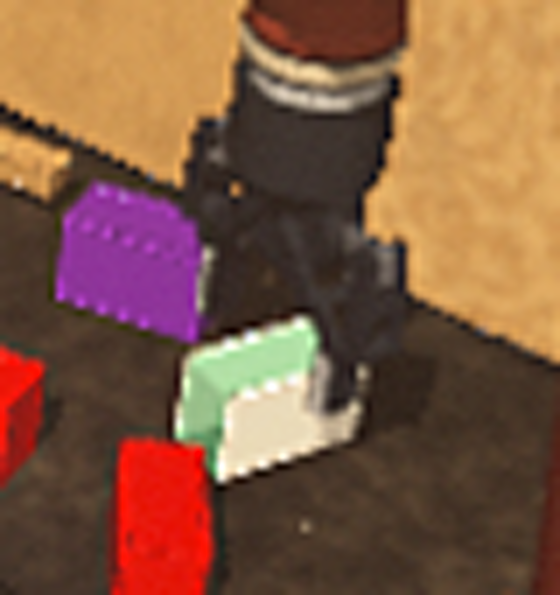

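The near finger sits about 8 mm toward the -y end of the block (crop 340,400). I'll shift along the block's long axis, narrow the jaws to keep clear of the purple block, and go lower.

Request:
jog_arm(
  steps=[
    {"dx":0.04,"dy":0.13,"dz":0,"twist":0},
    {"dx":0.04,"dy":0.13,"dz":-0.1,"twist":0},
    {"dx":0.04,"dy":0.13,"dz":-0.2,"twist":0},
    {"dx":0.04,"dy":0.13,"dz":-0.2,"twist":0},
  ],
  gripper=70,
)

```text
t: 9.7
tool_pos: [0.4973, -0.3113, -0.0106]
tool_rot: [-2.621, -1.707, 0.012]
contact_force: [0.2, -1.0, -0.4]
opening: 0.062
```

```bash
python3 - <<'E'
from station import ctrl
from h import *
o=ctrl.get_obs();print(o["tool_pos"],o["tool_rot"],o["contact_force"])
d=ctrl.get_image("scene");cv2.imwrite("pics/s10.png",cv2.resize(d["frame"][110:195,300:380],None,fx=7,fy=7,interpolation=cv2.INTER_CUBIC)[...,::-1])
E
```

```text
[ 0.49725396 -0.31128314 -0.01062569] [-2.62059817 -1.706872    0.01211885] [ 0.16652386 -0.98276284 -0.37515081]
```

View pics/s10.png

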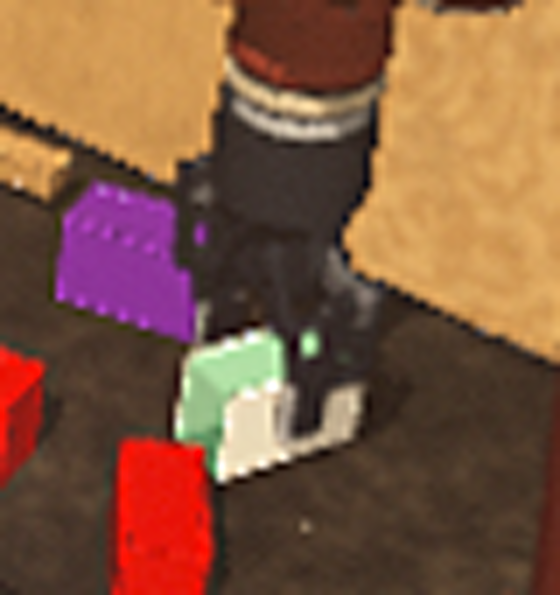

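Request:
jog_arm(
  steps=[
    {"dx":0,"dy":0,"dz":0,"twist":0},
    {"dx":0,"dy":0,"dz":0,"twist":0},
    {"dx":0,"dy":0,"dz":0,"twist":0},
    {"dx":0,"dy":0,"dz":0,"twist":0},
  ],
  gripper=255,
  newtons=40,
)

```text
t: 10.25
tool_pos: [0.4977, -0.3118, -0.01]
tool_rot: [-2.622, -1.707, 0.012]
contact_force: [0.0, -1.2, 1.3]
opening: 0.0394
```

Request:
jog_arm(
  steps=[
    {"dx":0,"dy":0,"dz":0.3,"twist":0},
    {"dx":0,"dy":0,"dz":0.8,"twist":0},
    {"dx":0,"dy":0,"dz":1.5,"twist":0},
    {"dx":0,"dy":0,"dz":2.2,"twist":0},
    {"dx":0,"dy":0,"dz":2.5,"twist":0},
  ],
)

```text
t: 10.88
tool_pos: [0.4989, -0.3127, 0.1439]
tool_rot: [-2.626, -1.71, 0.009]
contact_force: [0.3, -1.0, -2.9]
opening: 0.0395
```

```bash
python3 - <<'E'
from station import ctrl
from h import *
o=ctrl.get_obs();print(o["tool_pos"],o["tool_rot"],o["contact_force"],o["opening"])
d=ctrl.get_image("scene");cv2.imwrite("pics/s11.png",cv2.resize(d["frame"][80:195,290:390],None,fx=5,fy=5,interpolation=cv2.INTER_CUBIC)[...,::-1])
E
```

```text
[ 0.49888446 -0.31267719  0.14387499] [-2.62589314 -1.7102716   0.00903549] [ 0.32935391 -1.02789488 -2.86173112] 0.039522641395881686
```

View pics/s11.png

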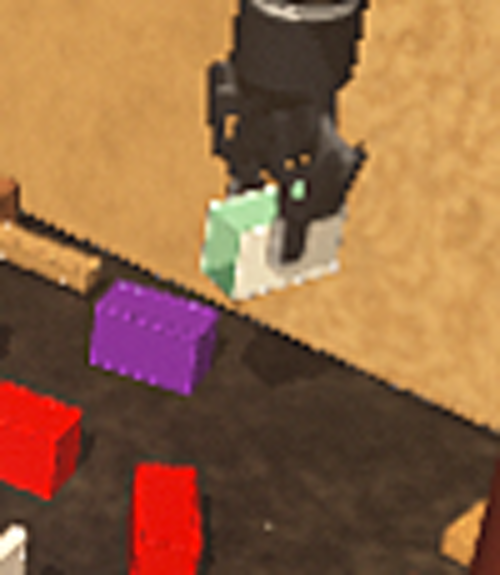

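The block is held (opening 39.5 mm) and clear of everything. I'm carrying it over the mark.

Request:
jog_arm(
  steps=[
    {"dx":1.42,"dy":5.75,"dz":0,"twist":2.56},
    {"dx":1.42,"dy":5.75,"dz":0,"twist":2.56},
    {"dx":1.42,"dy":5.75,"dz":0,"twist":2.56},
    {"dx":1.42,"dy":5.75,"dz":0,"twist":2.56},
    {"dx":1.42,"dy":5.75,"dz":0,"twist":2.56},
  ],
)

```text
t: 11.55
tool_pos: [0.5733, -0.0067, 0.1425]
tool_rot: [-2.182, -2.25, 0.013]
contact_force: [1.4, 0.5, -2.6]
opening: 0.0396
```

Request:
jog_arm(
  steps=[
    {"dx":0.2,"dy":0.85,"dz":0,"twist":0},
    {"dx":0.2,"dy":0.85,"dz":0,"twist":0},
    {"dx":0.2,"dy":0.85,"dz":0,"twist":0},
  ],
)

```text
t: 11.92
tool_pos: [0.5843, 0.0441, 0.1409]
tool_rot: [-2.18, -2.249, 0.017]
contact_force: [0.2, -0.1, -2.4]
opening: 0.0397
```

Request:
jog_arm(
  steps=[
    {"dx":0,"dy":-0.19,"dz":0,"twist":0},
    {"dx":0,"dy":-0.19,"dz":-0.5,"twist":0},
    {"dx":0,"dy":-0.19,"dz":-0.9,"twist":0},
    {"dx":0,"dy":-0.19,"dz":-0.9,"twist":0},
  ],
)

```text
t: 12.42
tool_pos: [0.5819, 0.0309, 0.084]
tool_rot: [-2.18, -2.243, 0.023]
contact_force: [-0.1, 0.0, -2.0]
opening: 0.0392
```

```bash
python3 - <<'E'
from station import ctrl
from h import *
o=ctrl.get_obs();print(o["tool_pos"],o["tool_rot"],o["contact_force"],o["opening"])
d=ctrl.get_image("scene");np.savez("scene2.npz",**d);cv2.imwrite("pics/s12.png",cv2.resize(d["frame"][130:245,190:310],None,fx=6,fy=6,interpolation=cv2.INTER_CUBIC)[...,::-1])
d=ctrl.get_image("top");cv2.imwrite("pics/t12.png",cv2.resize(d["frame"][155:250,200:300],None,fx=6,fy=6,interpolation=cv2.INTER_CUBIC)[...,::-1])
E
```

```text
[0.58187856 0.03089813 0.08403499] [-2.1802657  -2.24334443  0.02276461] [-0.11332182  0.01811772 -1.97245115] 0.03919312397227875
```

View pics/s12.png

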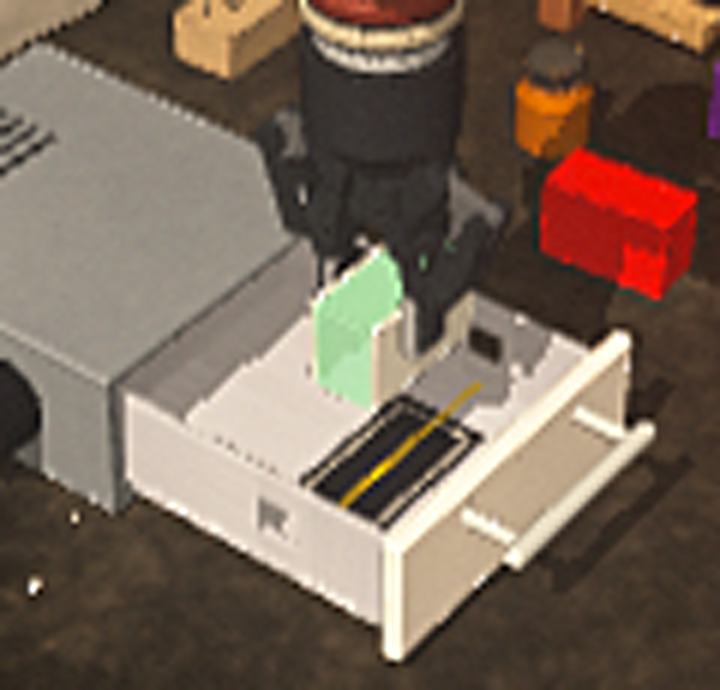

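View pics/t12.png

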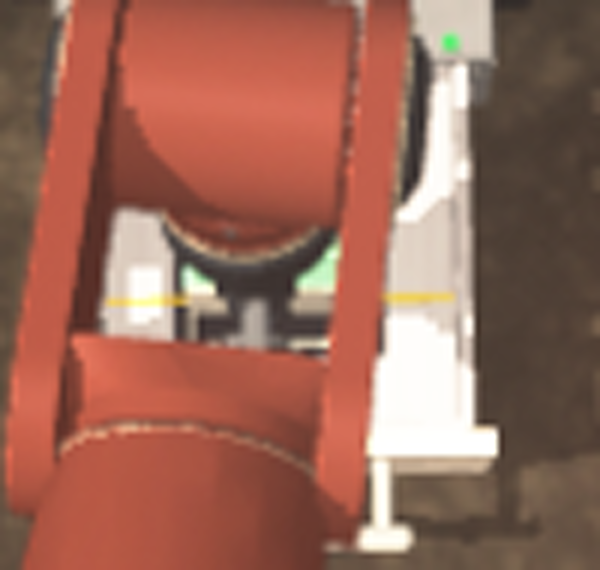

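```bash
python3 - <<'E'
from h import *
d=np.load("scene2.npz")
c=np.array([(320,387),(374,407)],float);uv=np.array([190,130])+(c+.5)/6-.5
P=ray(d,uv,.094);print(P,np.linalg.norm(P[0]-P[1]))
m=P.mean(0);e=(P[0]-P[1])[:2];e/=np.linalg.norm(e);print("yaw",np.degrees(np.arctan2(e[1],e[0])),"centre",m[:2]-.04*np.array([-np.sin(.032),np.cos(.032)]))
# mark corners
c=np.array([(303,482),(405,395),(482,437),(382,524)],float);uv=np.array([190,130])+(c+.5)/6-.5
print(ray(d,uv,.022),ray(d,uv,.022).mean(0))
C=cloud(d);print(C[191,249],C[193,247],C[186,248])
E
```

```text
[[0.59477144 0.0636853  0.094     ]
 [0.56534331 0.05797504 0.094     ]] 0.029977017047382377
yaw 10.981243623381614 centre [0.58133715 0.02085065]
[[ 0.60738721  0.06214426  0.022     ]
 [ 0.61015994 -0.02335978  0.022     ]
 [ 0.55900539 -0.02358622  0.022     ]
 [ 0.55738052  0.05988343  0.022     ]] [0.58348326 0.01877042 0.022     ]
[0.573707   0.06146374 0.11616441] [0.58130141 0.0612487  0.10415085] [0.5748321  0.06482834 0.13646829]
```

By both cameras the block is over the mark to within about 2 mm. I'm lowering.

Request:
jog_arm(
  steps=[
    {"dx":0.03,"dy":0,"dz":-0.3,"twist":0},
    {"dx":0.03,"dy":0,"dz":-0.6,"twist":0},
    {"dx":0.03,"dy":0,"dz":-0.9,"twist":0},
    {"dx":0.03,"dy":0,"dz":-1.05,"twist":0},
    {"dx":0.03,"dy":0,"dz":-1.12,"twist":0},
  ],
)

```text
t: 13.15
tool_pos: [0.5857, 0.0315, 0.019]
tool_rot: [-2.182, -2.247, 0.018]
contact_force: [0.1, 1.5, -2.4]
opening: 0.0397
```

Request:
jog_arm(
  steps=[
    {"dx":-0.02,"dy":0,"dz":-0.04,"twist":0},
    {"dx":-0.02,"dy":0,"dz":-0.07,"twist":0},
    {"dx":-0.02,"dy":0,"dz":-0.1,"twist":0},
    {"dx":-0.02,"dy":0,"dz":-0.1,"twist":0},
  ],
)

```text
t: 13.65
tool_pos: [0.5846, 0.0315, 0.0131]
tool_rot: [-2.182, -2.247, 0.018]
contact_force: [-0.2, -0.4, -2.2]
opening: 0.0391
```

```bash
python3 - <<'E'
from station import ctrl
from h import *
d=ctrl.get_image("scene");cv2.imwrite("pics/s13.png",cv2.resize(d["frame"][130:245,190:310],None,fx=6,fy=6,interpolation=cv2.INTER_CUBIC)[...,::-1])
E
```

```text
(no output)
```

View pics/s13.png

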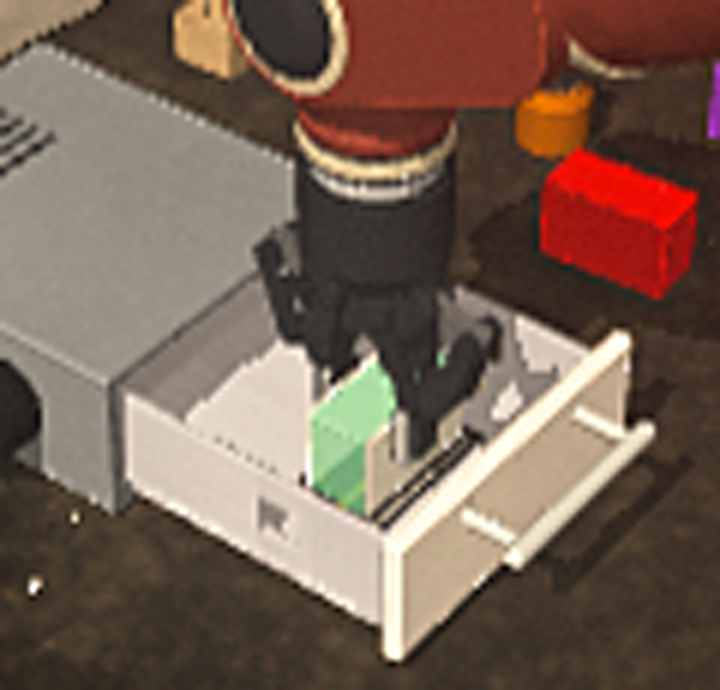

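Request:
jog_arm(
  steps=[
    {"dx":-0.02,"dy":0,"dz":-0.02,"twist":0},
    {"dx":-0.02,"dy":0,"dz":-0.03,"twist":0},
    {"dx":-0.02,"dy":0,"dz":-0.03,"twist":0},
  ],
)

```text
t: 14.08
tool_pos: [0.5838, 0.0315, 0.012]
tool_rot: [-2.182, -2.248, 0.017]
contact_force: [-1.1, -0.4, 1.0]
opening: 0.0393
```

Contact is felt: Fz went from -2.2 to +1.0. I'm releasing and rising straight up.

Request:
jog_arm(
  steps=[
    {"dx":0,"dy":0,"dz":0,"twist":0},
    {"dx":0,"dy":0,"dz":0,"twist":0},
    {"dx":0,"dy":0,"dz":0,"twist":0},
    {"dx":0,"dy":0,"dz":0,"twist":0},
  ],
  gripper=70,
)

```text
t: 14.58
tool_pos: [0.5838, 0.0315, 0.012]
tool_rot: [-2.182, -2.248, 0.017]
contact_force: [-0.6, 0.1, -0.0]
opening: 0.0615
```

Request:
jog_arm(
  steps=[
    {"dx":0,"dy":0,"dz":0.3,"twist":0},
    {"dx":0,"dy":0,"dz":0.8,"twist":0},
    {"dx":0,"dy":0,"dz":1.7,"twist":0},
    {"dx":0,"dy":0,"dz":2.6,"twist":0},
    {"dx":0,"dy":-0.5,"dz":3.0,"twist":0},
  ],
)

```text
t: 15.2
tool_pos: [0.586, 0.0022, 0.1984]
tool_rot: [-2.184, -2.255, 0.008]
contact_force: [-0.1, -1.1, 0.6]
opening: 0.0618
```

Request:
jog_arm(
  steps=[
    {"dx":0,"dy":-4,"dz":0,"twist":0},
    {"dx":0,"dy":-4,"dz":0,"twist":0},
    {"dx":0,"dy":-4,"dz":0,"twist":0},
    {"dx":0,"dy":-4,"dz":0,"twist":0},
  ],
)

```text
t: 15.7
tool_pos: [0.5859, -0.2402, 0.2003]
tool_rot: [-2.186, -2.256, 0.008]
contact_force: [1.2, 0.3, -0.7]
opening: 0.0614
```

```bash
python3 - <<'E'
from station import ctrl
from h import *
o=ctrl.get_obs();print(o["tool_pos"],o["opening"])
d=ctrl.get_image("scene");np.savez("scene3.npz",**d);cv2.imwrite("pics/s14.png",cv2.resize(d["frame"][130:245,190:310],None,fx=6,fy=6,interpolation=cv2.INTER_CUBIC)[...,::-1])
d=ctrl.get_image("top");np.savez("top3.npz",**d);cv2.imwrite("pics/t14.png",cv2.resize(d["frame"][155:250,200:300],None,fx=6,fy=6,interpolation=cv2.INTER_CUBIC)[...,::-1])
E
```

```text
[ 0.58587584 -0.24022861  0.20033031] 0.06139738059815784
```

View pics/s14.png

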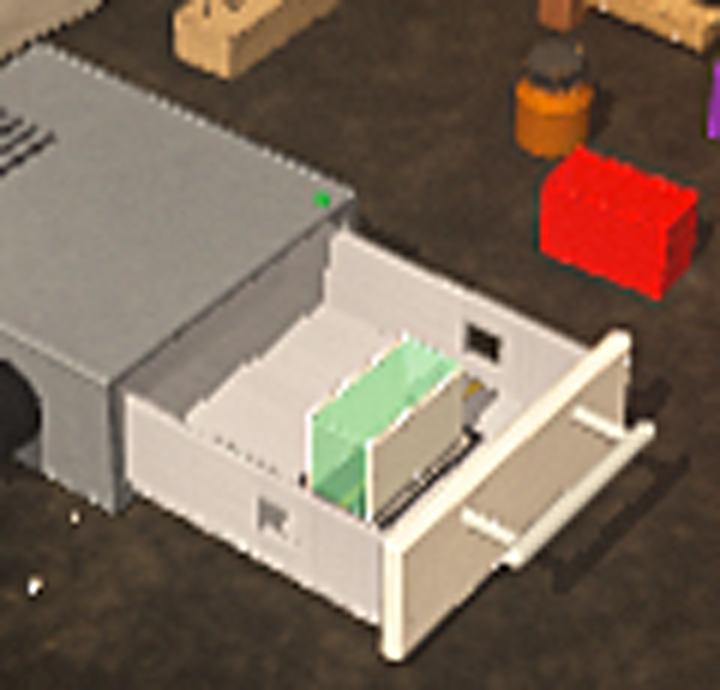

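View pics/t14.png

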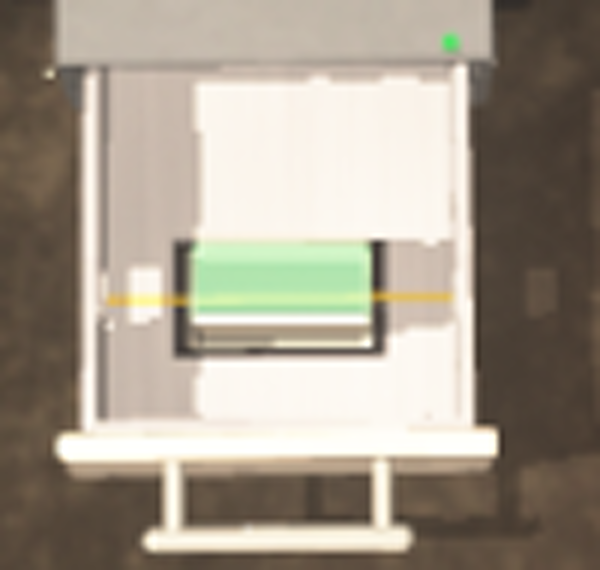

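```bash
python3 - <<'E'
from h import *
d=np.load("top3.npz")
c=np.array([(188,240),(373,240),(373,324),(188,326)],float);uv=np.array([200,155])+(c+.5)/6-.5
P=ray(d,uv,.072)[:,:2];print(P,P.mean(0),np.linalg.norm(P[0]-P[1]),np.linalg.norm(P[1]-P[2]))
print(np.degrees(np.arctan2(-(P[0]-P[1])[0],(P[0]-P[1])[1])))
c=np.array([(176,242),(384,242),(384,354),(176,356)],float);uv=np.array([200,155])+(c+.5)/6-.5
P=ray(d,uv,.022)[:,:2];print("pad",P.mean(0),np.linalg.norm(P[0]-P[1]),np.linalg.norm(P[1]-P[2]))
E
```

```text
[[ 0.60184003  0.06658056]
 [ 0.60412511 -0.01778687]
 [ 0.56536787 -0.01876334]
 [ 0.56218076  0.06508886]] [0.58337844 0.0237798 ] 0.08439836720679737 0.038769537415144495
1.5514655997169224
pad [0.58431266 0.0251854 ] 0.09867034198181891 0.05364522149557421
```

The block stands on the mark, off by about (-1, -1.5) mm with yaw matching to about 0.3°. The arm goes round to the front of the handle with shut fingers to push the tray home.

Request:
jog_arm(
  steps=[
    {"dx":-2.9,"dy":4.36,"dz":0,"twist":0},
    {"dx":-2.9,"dy":4.36,"dz":0,"twist":0},
    {"dx":-2.9,"dy":4.36,"dz":0,"twist":0},
    {"dx":-2.9,"dy":4.36,"dz":0,"twist":0},
    {"dx":-2.9,"dy":4.36,"dz":0,"twist":0},
  ],
  gripper=255,
)

```text
t: 16.42
tool_pos: [0.4102, 0.0208, 0.2011]
tool_rot: [2.191, 2.25, -0.007]
contact_force: [0.4, 0.9, 1.0]
opening: 0.0
```

Request:
jog_arm(
  steps=[
    {"dx":0,"dy":0,"dz":-1,"twist":0},
    {"dx":0,"dy":0,"dz":-2,"twist":0},
    {"dx":0,"dy":0,"dz":-2.8,"twist":0},
    {"dx":0,"dy":0,"dz":-2.8,"twist":0},
  ],
)

```text
t: 16.92
tool_pos: [0.4065, 0.0217, 0.0301]
tool_rot: [-2.187, -2.248, 0.015]
contact_force: [-0.2, -0.6, 0.7]
opening: 0.0001
```

Request:
jog_arm(
  steps=[
    {"dx":0.15,"dy":0,"dz":0,"twist":0},
    {"dx":0.3,"dy":0,"dz":0,"twist":0},
    {"dx":0.4,"dy":0,"dz":0,"twist":0},
    {"dx":0.5,"dy":0,"dz":0,"twist":0},
    {"dx":0.6,"dy":0,"dz":0,"twist":0},
  ],
)

```text
t: 17.55
tool_pos: [0.4431, 0.0217, 0.0304]
tool_rot: [-2.187, -2.248, 0.014]
contact_force: [0.6, 0.0, -0.2]
opening: 0.0001
```

```bash
python3 - <<'E'
from station import ctrl
from h import *
d=ctrl.get_image("scene");cv2.imwrite("pics/s15.png",cv2.resize(d["frame"][130:245,190:310],None,fx=6,fy=6,interpolation=cv2.INTER_CUBIC)[...,::-1])
E
```

```text
(no output)
```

View pics/s15.png

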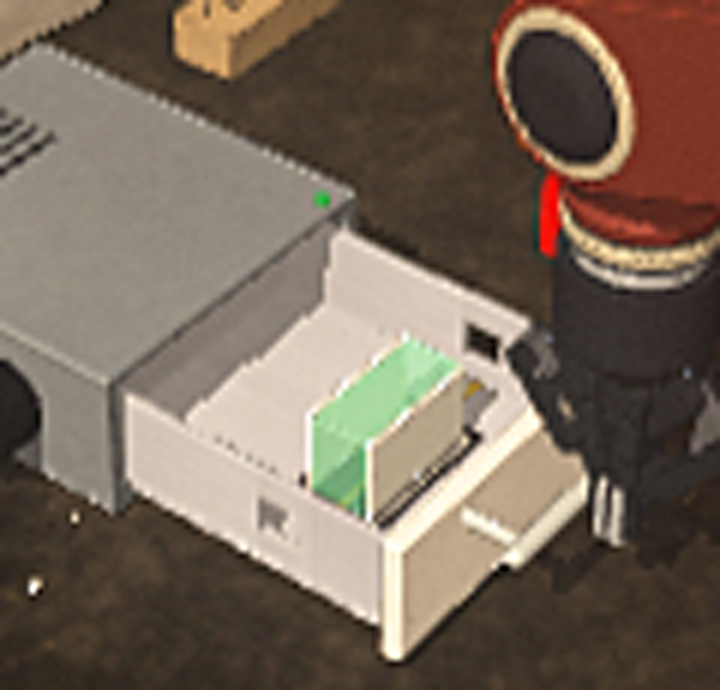

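The fingers are just in front of the bar (crop 610,520). I'm pushing gently.

Request:
jog_arm(
  steps=[
    {"dx":0.06,"dy":0.002,"dz":0,"twist":0},
    {"dx":0.13,"dy":0.004,"dz":0,"twist":0},
    {"dx":0.22,"dy":0.007,"dz":0,"twist":0},
    {"dx":0.32,"dy":0.011,"dz":0,"twist":0},
    {"dx":0.42,"dy":0.015,"dz":0,"twist":0},
  ],
)

```text
t: 18.23
tool_pos: [0.4691, 0.0226, 0.0303]
tool_rot: [-2.187, -2.248, 0.014]
contact_force: [-1.0, 0.5, -0.5]
opening: -0.0002
```

Request:
jog_arm(
  steps=[
    {"dx":0.12,"dy":0.004,"dz":0,"twist":0},
    {"dx":0.24,"dy":0.008,"dz":0,"twist":0},
    {"dx":0.36,"dy":0.012,"dz":0,"twist":0},
    {"dx":0.48,"dy":0.016,"dz":0,"twist":0},
    {"dx":0.6,"dy":0.02,"dz":0,"twist":0},
  ],
)

```text
t: 18.85
tool_pos: [0.5055, 0.0239, 0.0303]
tool_rot: [-2.187, -2.248, 0.014]
contact_force: [-1.3, 1.7, 0.1]
opening: 0.0
```

Request:
jog_arm(
  steps=[
    {"dx":0.12,"dy":0.004,"dz":0,"twist":0},
    {"dx":0.24,"dy":0.008,"dz":0,"twist":0},
    {"dx":0.36,"dy":0.012,"dz":0,"twist":0},
    {"dx":0.48,"dy":0.016,"dz":0,"twist":0},
    {"dx":0.6,"dy":0.02,"dz":0,"twist":0},
  ],
)

```text
t: 19.48
tool_pos: [0.542, 0.0251, 0.0303]
tool_rot: [-2.187, -2.248, 0.014]
contact_force: [-0.9, 1.3, 0.7]
opening: 0.0
```

Request:
jog_arm(
  steps=[
    {"dx":0.12,"dy":0.004,"dz":0,"twist":0},
    {"dx":0.24,"dy":0.008,"dz":0,"twist":0},
    {"dx":0.36,"dy":0.012,"dz":0,"twist":0},
    {"dx":0.48,"dy":0.016,"dz":0,"twist":0},
    {"dx":0.6,"dy":0.02,"dz":0,"twist":0},
  ],
)

```text
t: 20.1
tool_pos: [0.5785, 0.0263, 0.0303]
tool_rot: [-2.187, -2.248, 0.014]
contact_force: [-1.3, 0.5, 0.8]
opening: 0.0001
```

```bash
python3 - <<'E'
from station import ctrl
from h import *
d=ctrl.get_image("scene");cv2.imwrite("pics/s16.png",cv2.resize(d["frame"][130:245,170:290],None,fx=6,fy=6,interpolation=cv2.INTER_CUBIC)[...,::-1])
E
```

```text
(no output)
```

View pics/s16.png

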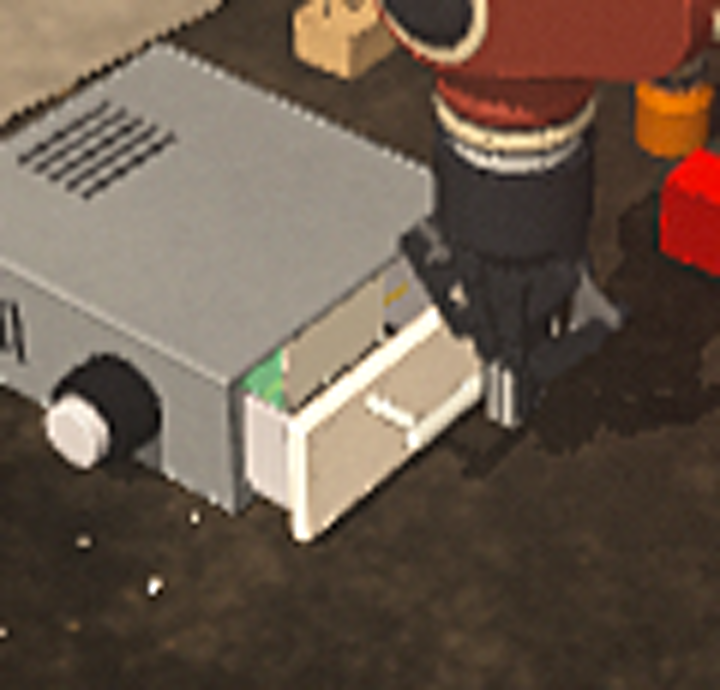

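The block still stands upright, square to the light line. I'm continuing slowly to the stop.

Request:
jog_arm(
  steps=[
    {"dx":0.1,"dy":0.003,"dz":0,"twist":0},
    {"dx":0.18,"dy":0.006,"dz":0,"twist":0},
    {"dx":0.25,"dy":0.008,"dz":0,"twist":0},
    {"dx":0.3,"dy":0.01,"dz":0,"twist":0},
    {"dx":0.34,"dy":0.012,"dz":0,"twist":0},
  ],
)

```text
t: 20.78
tool_pos: [0.6001, 0.0268, 0.0306]
tool_rot: [-2.188, -2.249, 0.013]
contact_force: [-0.8, -0.5, -0.0]
opening: -0.0002
```

Request:
jog_arm(
  steps=[
    {"dx":0.04,"dy":0.001,"dz":0,"twist":0},
    {"dx":0.08,"dy":0.002,"dz":0,"twist":0},
  ],
)

```text
t: 21.02
tool_pos: [0.605, 0.0269, 0.0305]
tool_rot: [-2.188, -2.249, 0.013]
contact_force: [-2.0, -0.5, 0.2]
opening: 0.0001
```

Request:
jog_arm(
  steps=[
    {"dx":0.04,"dy":0.001,"dz":0,"twist":0},
    {"dx":0.08,"dy":0.002,"dz":0,"twist":0},
  ],
)

```text
t: 21.28
tool_pos: [0.61, 0.0271, 0.0306]
tool_rot: [-2.188, -2.249, 0.013]
contact_force: [-0.5, -0.8, -0.4]
opening: 0.0004
```

Request:
jog_arm(
  steps=[
    {"dx":0.04,"dy":0.001,"dz":0,"twist":0},
    {"dx":0.08,"dy":0.002,"dz":0,"twist":0},
  ],
)

```text
t: 21.52
tool_pos: [0.6138, 0.0273, 0.0304]
tool_rot: [-2.187, -2.248, 0.016]
contact_force: [-8.1, 0.5, 5.7]
opening: -0.0001
```

```bash
python3 - <<'E'
from station import ctrl
from h import *
d=ctrl.get_image("scene");cv2.imwrite("pics/s17.png",cv2.resize(d["frame"][130:245,170:290],None,fx=6,fy=6,interpolation=cv2.INTER_CUBIC)[...,::-1])
E
```

```text
(no output)
```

View pics/s17.png

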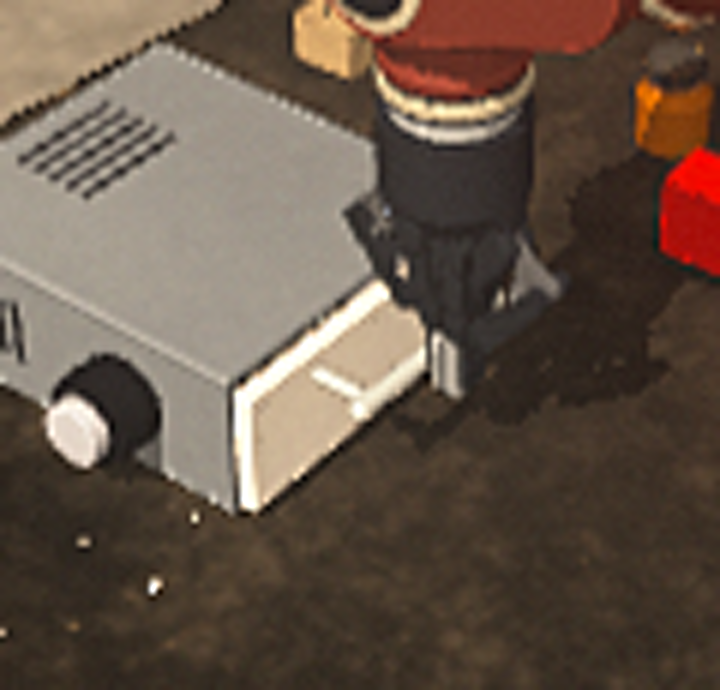

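The force rose to 8 N with the tray front flush against the housing. I'm backing off and checking.

Request:
jog_arm(
  steps=[
    {"dx":-0.1,"dy":0,"dz":0,"twist":0},
    {"dx":-0.4,"dy":0,"dz":0,"twist":0},
    {"dx":-1.0,"dy":0,"dz":0.2,"twist":0},
    {"dx":-1.5,"dy":0,"dz":1.0,"twist":0},
    {"dx":-1.5,"dy":-1.0,"dz":2.0,"twist":0},
  ],
)

```text
t: 22.2
tool_pos: [0.5217, -0.0155, 0.1351]
tool_rot: [-2.181, -2.251, 0.016]
contact_force: [1.5, -0.7, -0.0]
opening: 0.0001
```

Request:
jog_arm(
  steps=[
    {"dx":0,"dy":-4,"dz":0.5,"twist":0},
    {"dx":0,"dy":-4,"dz":0.5,"twist":0},
    {"dx":0,"dy":-4,"dz":0.5,"twist":0},
    {"dx":0,"dy":-4,"dz":0.5,"twist":0},
  ],
)

```text
t: 22.7
tool_pos: [0.5217, -0.258, 0.1659]
tool_rot: [-2.184, -2.252, 0.016]
contact_force: [1.0, 0.7, -0.9]
opening: -0.0002
```

```bash
python3 - <<'E'
from station import ctrl
from h import *
print(ctrl.get_obs()["tool_pos"])
d=ctrl.get_image("scene");cv2.imwrite("pics/s18.png",cv2.resize(d["frame"][130:245,170:290],None,fx=6,fy=6,interpolation=cv2.INTER_CUBIC)[...,::-1])
d=ctrl.get_image("top");f=d["frame"]; t0=np.load("top0.npz")["frame"]
im=np.hstack([cv2.resize(x[150:195,200:295],None,fx=4,fy=8,interpolation=cv2.INTER_CUBIC) for x in(t0,f)])
cv2.imwrite("pics/t18.png",im[...,::-1]);cv2.imwrite("pics/t19.png",f[...,::-1])
import cv2
def bar(fr,n0,n1):
    g=fr[n0:n1,238:255].astype(float).mean((1,2)); return [(n0+i,round(x)) for i,x in enumerate(g)]
print(bar(t0,164,194));print(bar(f,164,194))
E
```

```text
[ 0.52166485 -0.25799052  0.16586576]
[(164, 197), (165, 185), (166, 208), (167, 226), (168, 247), (169, 249), (170, 254), (171, 255), (172, 254), (173, 225), (174, 183), (175, 184), (176, 183), (177, 180), (178, 163), (179, 94), (180, 84), (181, 84), (182, 85), (183, 85), (184, 134), (185, 224), (186, 249), (187, 247), (188, 213), (189, 77), (190, 85), (191, 91), (192, 92), (193, 92)]
[(164, 201), (165, 189), (166, 240), (167, 255), (168, 255), (169, 254), (170, 241), (171, 185), (172, 188), (173, 187), (174, 185), (175, 172), (176, 126), (177, 92), (178, 92), (179, 92), (180, 91), (181, 124), (182, 213), (183, 249), (184, 250), (185, 219), (186, 92), (187, 88), (188, 93), (189, 94), (190, 97), (191, 97), (192, 97), (193, 98)]
```

View pics/t18.png

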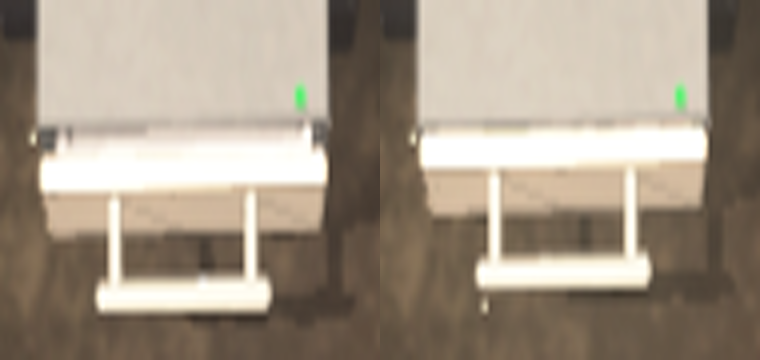

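View pics/s18.png

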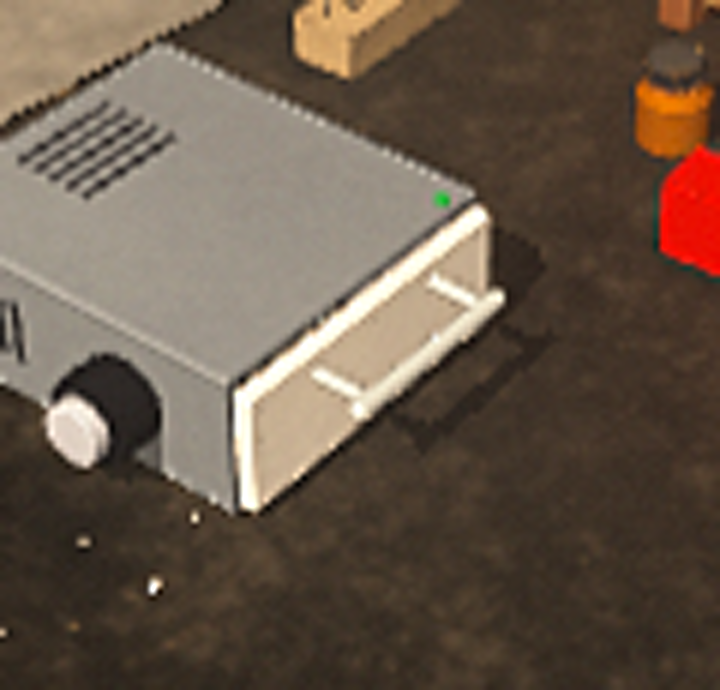

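View pics/t19.png

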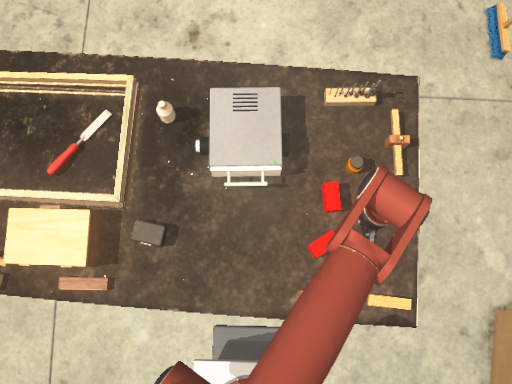

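```bash
python3 -c "
from station import ctrl
o=ctrl.get_obs();print(o['t'],o['contact_force'],abs(o['dq']).max());print(ctrl.finish_job())"
```

```text
22.8 [ 0.29170996  0.67853383 -0.00257181] 0.0680128397493028
the job is handed in; nothing more can be done
None
```

I pulled the tray out by its handle, stood the green resin block on the mark, let go, and pushed the tray home. The job was handed in at 22.8 s, but it reports no verdict.

**Checks that agreed**
- **Tray out:** it was open about 0.165 m when I placed the block.
- **Block placement:** after release, the top view put its centre about 1–2 mm from the mark, with its long axis along the yellow line to about 0.3°.
- **During the push:** when the tray was about three-quarters in, the block still stood upright and square.
- **Tray home:** the push met a hard stop at about 8 N, the front looks flush with the housing, and the handle sits about 8.5 mm further in than at the start, when the tray was slightly ajar.
- **Other things:** the black case and the amber jar look unmoved in the last picture, and the arm is clear of everything.

**What disagreed or was not checked**
- **First grip missed:** the real fingertips sit about 25 mm above the reported tool position, so my first close on the handle caught nothing. I allowed for this in every later move.
- **Scene camera:** it put the mark about 6–8 mm off in y from the top view. I used only the block's position relative to the mark, where both views agreed.
- **Block after closing:** the housing hides it, so I could not look at it once the tray was shut.
- **Upward force:** the final push also showed about 6 N upward. I put this down to the finger on the round bar, since the gripper was still about 20 mm short of the housing.

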